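# Lock the grinding cup onto the bar mill

### The arm

A 7-joint arm with a two-finger parallel gripper is mounted at the origin on the work surface. World frame = base frame: x ahead of the robot, y to its left, z up, the work surface at z = 0. Lengths are in m, angles in degrees, forces in N, time in s.
With the tool pointing down it reaches from about 0.425 to 0.925 m from the base axis. Payload 6.8 kg.
Tool frame: the origin (TCP) lies midway between the tips of the shut fingers; the grasp point (between the pads) lies 19 mm behind it; z points along the fingers, y is the direction in which the jaws open and shut (so a half turn about z gives the same grasp; the last joint's range is limited). The gripper opens to 88 mm and grips with 3 to 60 N. Pads are 20 mm wide; open, the fingers measure 115 mm over their backs; the gripper's body (75 mm by 178 mm) begins 61 mm behind the grasp point.
Start: joints at [68.119, 27.33, 1.283, 89.118, -0.659, 63.558, -4.761], TCP at [0.183, -0.65, 0.223] pointing down, gripper open.
Joint ranges: [-169.35, 169.35], [-19.33, 120.38], [-80.79, 83.38], [13.8, 139.57], [-78.32, 258.32], [9.67, 109.79], [-169.56, 169.56]. Speed limits (degrees/s): [136.94, 136.94, 180, 180, 180, 180, 180].

### API

Orientations are given as a 3x3 rotation matrix whose columns are the frame's x, y, z axes.
In Python, from rig import read_state, capture, sign_off gives the robot as it stands. The module is installed in compiled form; this text tells all that it offers.
- The arm moves only by the tool send_rows, never from a script. Its argument "plan" is a list of rows, each an object of numbers: "dx", "dy", "dz": the shift along the world's x, y, z in m; "ax", "ay", "az": the turn, a rotation vector about the world's x, y, z in degrees; "gripper": the gripper's target within -1 to 1 (fully open at 1, half-way at 0, shut at -1). A call has exactly 5 rows; each row shifts and turns the commanded pose from where the row before left it; what a row does not reach is not made up. A row lasts 1/8 s, in which the tool goes at most 62.5 mm and 10.7 degrees, less where a joint would pass 70% of its speed; a pose out of reach is approached as far as the arm can. A call is refused whole if a number of a shift passes 0.0625 or a number of a turn 10.7, either way. A call with a gripper value outside its range is refused whole. The fingers move at their own pace and stop on an object; "squeeze" is the grip in N (left out, the last holds). Time passes only in rows, so rows that do not move let the fingers close, or fill a call up. It gives the time, the measured TCP pose, the force and the opening at its end, in the units of the state.
- read_state(): the state, without advancing time (a new reading comes with each control period).
- capture(name): name is "scene" or "top"; returns a dict with "image" (400x640x3 uint8, red, green, blue), "z_map" (400x640 float32, m along the optical axis (not along the pixel's ray), 0 where there is no reading), "intrinsics" (3x3 intrinsics, pixels), "position" and "attitude" of the camera in the world. Camera axes: x right, y down, z forward; pixel columns grow to the right and rows downward; lengths in m; the calibration is good to about 2 mm. A picture is of the moment at which its call begins.
- sign_off(): hands the job in, once; it reports no verdict.
The state is a dict: "time": time; "q": joint angles; "dq": joint speeds; "joint_efforts": joint torques, N m; "ee_pos": TCP position; "ee_rot": TCP orientation; "ft_force": force on the tool from outside, world axes, zero at the start; "moment": the same for the moment, N m; "opening": opening from 0.0 (shut) to 1.0 (fully open).
Only numpy, scipy, OpenCV 4.12 (cv2) and the standard library are available. Lean on these libraries where they do the work, as an engineer would, in place of code of your own. Each camera call takes 0.05 s, during which the arm holds its last target. There are 200 camera calls.

### The job

Set the steel grinding cup into the collar on top of the mill's motor base: find where its two lugs drop into the two slots, push it down gently against the spring, and twist it clockwise (seen from above) until the lugs are locked in their notches. Then let go, so that the cup stays locked and upright by itself. Never force the cup against the mill, and leave the bottle, the glass and the muddler standing where they are.

Things in the scene. Friction and masses are not known exactly. Their poses are not given: they have to be found in the camera images.
- cup: Steel grinding cup, 0.22-0.37 kg, lugs down on the counter. Origin: centre of its underside, z up. To grip: square body 46 x 46 mm, sides along its x and y, 34-104 mm above the origin. Below it a round spigot, diameter 56 mm, lowest 8 mm tapered to 46. Two lugs along +x and -x: 12 mm wide, reach 40 mm from the axis, 10-16 mm above the origin, seen from above. A half turn changes nothing.
- mill: Black motor base, fixed, round, 136 mm wide at the foot, 122 at the top, 120 tall. Origin: centre of its underside, z up; grey control pod at -x. Its two bayonet slots lie only roughly along its x axis: the collar is clamped up to 0.42 rad (24 deg) either side of it. No reading gives this angle: see the slots from above, or feel for them with light pressure. They fit within about 0.05 rad.
- collar_top (a point): Centre of the collar's top, on the mill's axis, 120 mm above the mill's origin (axes as the mill's). Aluminium collar 94 mm across, flange 8 mm thick, central hole of diameter 59.4 mm, two opposite open slots 16 mm wide reaching 47 mm from the axis. Lugs not over the slots rest on it, the cup's origin then 10 mm below this point; over the slots they drop in.
- spring_top (a point): Top of the free spring plate in the hole, on the axis, 12 mm below collar_top; it meets the cup's underside. Pushes up with 5 N there, 0.35 N/mm more, 11 N at its hard bottom 15.5 mm lower. Once the cup's origin is over 12 mm below this point, the lugs are under the flange and the cup can turn clockwise from above; anticlockwise is stopped. Let go in the slots it springs back up.
- locked (a point): Where the cup's origin is once locked: on the axis, 20 mm below collar_top. The notches for the lugs, 4 mm deep in the flange's underside, are 0.70 rad (40 deg) clockwise of the slots; a hard stop bars turning over 0.06 rad past them. Turned there below the flange and let up, the spring lifts the lugs into them. Not turned far enough, the cup hangs 4 mm lower.
- syrup: bystander: amber glass bottle, 68 mm wide, 230 mm tall. Origin: centre of its underside
- tumbler: bystander: drinking glass, 76 mm wide, 85 mm tall. Origin: centre of its underside
- muddler: bystander: wooden muddler standing on its head, 38 mm wide, 165 mm tall. Origin: centre of its underside
Things that resemble listed ones, but are neither listed nor needed, are in the scene too. What is shaped like the cup but red is not meant. Of the things shaped like the mill, the black one is meant.

How it is judged (in metres and radians):
On the way:
1. the cup is pushed down in the collar, its lugs below the flange (z of cup in the frame of mill below 0.0965 m and horizontal distance between cup and mill below 0.005 m and angle between cup's own z axis and vertical below 0.12 rad), for 0.1 s.
At the end, for the whole second after the job is handed in: The cup is locked: its lugs sit up in the notches, its origin 98.0 to 102.2 mm above the mill's and within 4 mm of the mill's axis, upright within 0.08 rad, at rest and released (z of cup in the frame of mill between 0.098 and 0.1022 m and horizontal distance between cup and mill below 0.004 m and angle between cup's own z axis and vertical below 0.08 rad and linear speed of cup below 0.01 m/s); the robot touches nothing.
It fails at once if the cup is pressed or wrenched against the mill with more than 60 N (contact force between cup and mill above 60 N).
It fails at once if a bystander is pushed away or knocked over (distance of any of syrup, tumbler, muddler from where it was at the start of the episode above 0.02 m or angle between any of syrup, tumbler, muddler's own z axis and vertical above 0.3 rad).
It also fails if it takes over 72 s, if anything falls off the work surface, if the arm or the gripper's body presses on something with over 40 N, if the wrist force passes 120 N, or if a joint passes its speed limit or range.

## Working session

There is one attempt and no reset: what is moved stays moved. The work goes in short steps, Python scripts to look and compute and a tool call to move; the robot and the scene stay as the last step left them, time stands still between calls to the robot, and variables do not carry over. Pictures are saved under pics/ and viewed, on a budget of 10 in all, crops included, one or two more only if the job needs it, and the job is handed in when it is done.

Besides the shell and the picture viewer there is one more tool, called after "Call:" by a JSON object that holds its "api" and its "payload". send_rows: Moves the arm, as the interface text tells. Its arguments: {"type":"object","properties":{"plan":{"type":"array","items":{"type":"object","properties":{"dx":{"type":"number"},"dy":{"type":"number"},"dz":{"type":"number"},"ax":{"type":"number"},"ay":{"type":"number"},"az":{"type":"number"},"gripper":{"type":"number"}}}},"squeeze":{"type":"number"}},"required":["plan"]}

```bash
mkdir -p pics
cat > h.py <<'E'
import numpy as np, cv2
from rig import read_state, capture, sign_off
def pts(c):
    K=np.array(c["intrinsics"]);R=np.array(c["attitude"]);p=np.array(c["position"]);z=c["z_map"]
    v,u=np.mgrid[0:z.shape[0],0:z.shape[1]]
    d=np.stack([(u-K[0,2])/K[0,0],(v-K[1,2])/K[1,1],np.ones_like(z)],-1)
    return (d*z[...,None])@R.T+p
def grab(n):
    c=capture(n); P=pts(c); return c,P
def save(c,f): cv2.imwrite(f,c["image"][:,:,::-1])
E
python3 - <<'E'
from h import *
for n in("top","scene"):
    c,P=grab(n);save(c,f"pics/{n}1.png");np.savez(f"{n}1.npz",P=P,**c)
    print(n,c["position"],np.round(c["attitude"],3).tolist(),np.round(c["intrinsics"],1).tolist())
s=read_state();print(s)
E
```

```text
top [0.45582334 0.08143111 0.95713898] [[0.008, -0.984, 0.179], [-1.0, -0.011, -0.014], [0.016, -0.179, -0.984]] [[370.2, 0.0, 327.0], [0.0, 370.2, 201.3], [0.0, 0.0, 1.0]]
scene [0.91228468 0.60393967 0.82202394] [[-0.866, 0.394, -0.307], [0.499, 0.672, -0.547], [-0.009, -0.627, -0.779]] [[443.7, 0.0, 316.3], [0.0, 443.7, 200.9], [0.0, 0.0, 1.0]]
{'time': 0.1, 'q': array([68.11846979, 27.37002966,  1.27916901, 89.16900075, -0.65821974,
       63.55793117, -4.76008836]), 'dq': array([ 0.0181031 , -0.09627241,  0.10827902, -0.23147603, -0.00386081,
       -0.05439687,  0.01172664]), 'joint_efforts': array([ 4.12502312e-03, -5.84088671e+01,  1.53993409e+00, -2.73311681e+01,
       -5.42328379e-02,  1.31179360e-02,  3.93251059e-05]), 'ee_pos': array([ 0.18237684, -0.64936114,  0.22181754]), 'ee_rot': array([[ 9.62732338e-01,  2.70455472e-01, -5.32545797e-04],
       [ 2.70455972e-01, -9.62731221e-01,  1.47088506e-03],
       [-1.14889553e-04, -1.56009880e-03, -9.99998776e-01]]), 'ft_force': array([0.20760358, 0.73552727, 0.16860283]), 'moment': array([-0.06702822, -0.02679444,  0.01292335]), 'opening': 1.006115971167826}
```

View pics/top1.png

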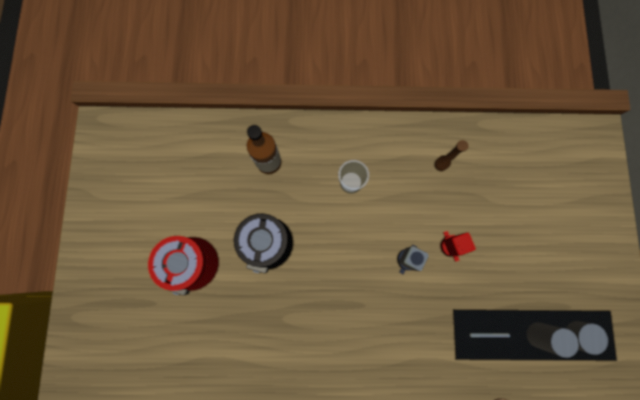

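View pics/scene1.png

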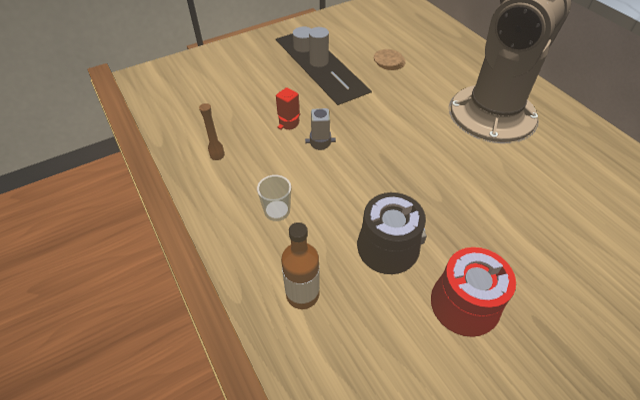

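Run:
```python
from h import *
import cv2
R0={"top":{"cup":(385,235,435,280),"mill":(225,205,300,280),"red":(435,225,480,262)},"scene":{"cup":(300,100,340,152),"mill":(350,185,430,280),"red":(270,83,304,132)}}
for n in R0:
    d=np.load(n+"1.npz");P=d["P"];I=d["image"]
    for k,(a,b,c,e) in R0[n].items():
        Q=P[b:e,a:c].reshape(-1,3);C=I[b:e,a:c].reshape(-1,3).astype(int)
        print(n,k,"z pct",np.round(np.percentile(Q[:,2],[1,50,90,97,99.5]),4), "rms nonzero", (d["z_map"][b:e,a:c]>0).mean())
        if k!="mill":
            t=Q[abs(Q[:,2]-0.104)<.006]
            r=cv2.minAreaRect(t[:,:2].astype(np.float32)*1000);print("  toprect mm",r,len(t), "tm",t.mean(0)) if len(t) else 0
        else:
            m=(C.min(1)>130)&(abs(Q[:,2]-0.12)<.008); t=Q[m]
            (x,y),r=cv2.minEnclosingCircle(t[:,:2].astype(np.float32)*1000);print("  collar mm",x,y,r,len(t),np.median(t[:,2]))
            m=(abs(Q[:,2]-0.12)<.006);t=Q[m];(x,y),r=cv2.minEnclosingCircle(t[:,:2].astype(np.float32)*1000);print("  toprim mm",x,y,r)
t=cv2.imread("pics/top1.png");s=cv2.imread("pics/scene1.png")
f=lambda i,a,b,w:cv2.resize(i[b:b+w,a:a+w],(390,390),interpolation=cv2.INTER_CUBIC)
cv2.imwrite("pics/crop1.png",np.hstack([f(t,222,200,80),f(s,350,185,80)]))
cv2.imwrite("pics/crop2.png",np.hstack([f(t,385,228,60),f(s,290,98,60)]))
```

```text
top cup z pct [-0.0053 -0.0008  0.1018  0.1043  0.1069] rms nonzero 0.9955555555555555
  toprect mm ((480.7039794921875, -137.78347778320312), (45.11772155761719, 44.69580841064453), 63.59707260131836) 363 tm [ 0.48101791 -0.13748294  0.1022907 ]
top mill z pct [-0.0052  0.0021  0.1189  0.1203  0.1222] rms nonzero 0.9959111111111111
  collar mm 520.2672119140625 221.0184783935547 43.49275588989258 334 0.11847294854252138
  toprim mm 519.722412109375 219.13177490234375 60.94966506958008
top red z pct [-0.0051  0.0003  0.1024  0.1043  0.1063] rms nonzero 0.996996996996997
  toprect mm ((515.3674926757812, -248.84765625), (45.58824157714844, 45.05582046508789), 20.170761108398438) 363 tm [ 0.51534629 -0.24849804  0.10209569]
scene cup z pct [-0.0033  0.0016  0.1006  0.105   0.1078] rms nonzero 0.9951923076923077
  toprect mm ((481.5833435058594, -137.24378967285156), (47.26306915283203, 44.86138153076172), 60.43859100341797) 234 tm [ 0.48322728 -0.13472294  0.10323872]
scene mill z pct [-0.0031  0.0421  0.1198  0.121   0.1271] rms nonzero 0.995
  collar mm 519.3035888671875 219.03504943847656 48.53334045410156 792 0.11967058053497931
  toprim mm 519.23388671875 219.0446014404297 62.03565979003906
scene red z pct [-0.0032  0.0042  0.1016  0.1053  0.59  ] rms nonzero 0.9945978391356542
  toprect mm ((516.0772094726562, -249.714599609375), (45.303375244140625, 48.656463623046875), 15.90442180633545) 205 tm [ 0.51722687 -0.24567748  0.10343724]
```

View pics/crop1.png

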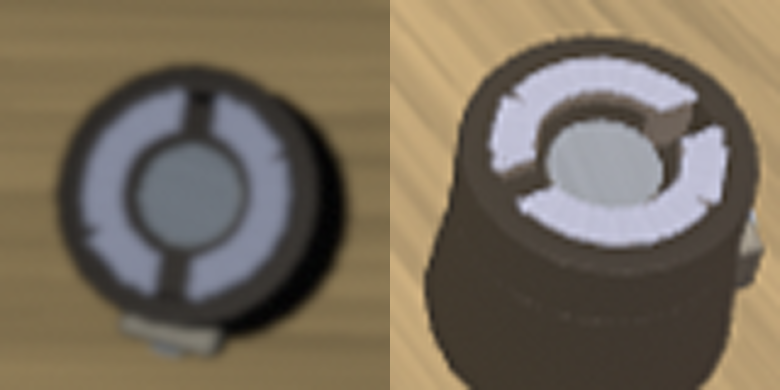

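View pics/crop2.png

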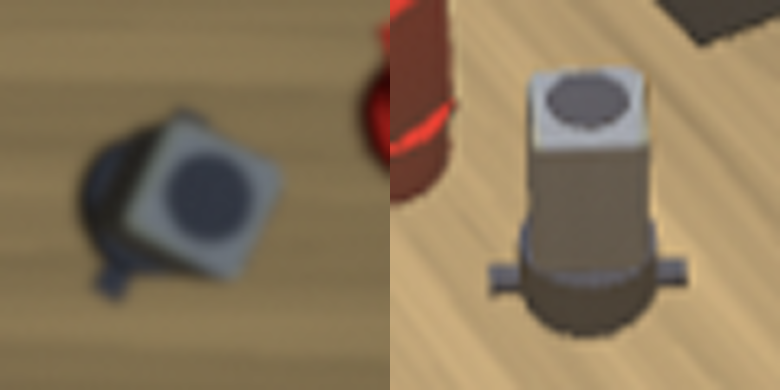

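```bash
cat >> h.py <<'E'
def proj(d,X):
    q=(np.asarray(X)-d["position"])@np.array(d["attitude"]);K=np.array(d["intrinsics"])
    return q[...,:2]/q[...,2:]*[K[0,0],K[1,1]]+K[:2,2]
def ray(d,u,v,z):
    K=np.array(d["intrinsics"]);r=np.array(d["attitude"])@[(u-K[0,2])/K[0,0],(v-K[1,2])/K[1,1],1]
    p=np.array(d["position"]);return p+r*(z-p[2])/r[2]
E
python3 - <<'E'
from h import *
d={n:np.load(n+"1.npz") for n in("top","scene")}
A=np.radians(np.arange(0,360,1.))
for n,cx,cy in(("top",.5200,.2200),("scene",.5193,.2190)):
    # per-view centre from collar mask cast on z=.12
    I=d[n]["image"].astype(int)
    P=d[n]["P"];m=((I.min(2)>130)&(abs(P[...,2]-.12)<.008)&(np.hypot(P[...,0]-cx,P[...,1]-cy)<.055)).astype(np.uint8)
    v,u=np.nonzero(m);X=np.array([ray(d[n],a,b,.12) for a,b in zip(u,v)])[:,:2]
    h=cv2.convexHull((X*1000).astype(np.float32))[:,0];
    c=np.linalg.lstsq(np.c_[2*h,np.ones(len(h))],(h**2).sum(1),rcond=None)[0];print(n,"collar centre mm",c[:2],"R",np.sqrt(c[2]+c[0]**2+c[1]**2))
    g=I.sum(2).astype(np.float32);val=[]
    for r in(.034,.037,.040,.043):
        uv=proj(d[n],np.c_[c[0]/1e3+r*np.cos(A),c[1]/1e3+r*np.sin(A),.12+0*A]).astype(np.float32)
        val.append(cv2.remap(g,uv[:,:1],uv[:,1:],cv2.INTER_LINEAR)[:,0])
        b=val[-1]<(val[-1].max()+val[-1].min())/2
        e=np.nonzero(np.diff(b.astype(int)))[0];print("  r",r,"edges",e.tolist(),"start dark",b[0])
for n,l in(("top",[(402.2,271),(413.2,245.7)]),("scene",[(307,141),(333.4,139.8)])):
    a,b=[ray(d[n],*q,.016) for q in l];print(n,"lugs",a,b,"mid",(a+b)/2,"len",np.linalg.norm(a-b),"ang",np.degrees(np.arctan2(*(b-a)[1::-1])))
# pod
E
```

```text
top collar centre mm [519.92079086 220.45688239] R 42.335296135283514
  r 0.034 edges [5, 161, 185, 340] start dark True
  r 0.037 edges [4, 162, 185, 341] start dark True
  r 0.04 edges [3, 163, 184, 342] start dark True
  r 0.043 edges [2, 164, 182, 343] start dark True
scene collar centre mm [519.90628568 219.75982523] R 47.14079320905564
  r 0.034 edges [7, 159, 185, 341] start dark True
  r 0.037 edges [4, 160, 184, 342] start dark True
  r 0.04 edges [4, 162, 183, 343] start dark True
  r 0.043 edges [4, 163, 182, 344] start dark True
top lugs [ 0.45158374 -0.12201061  0.016     ] [ 0.51494234 -0.15179651  0.016     ] mid [ 0.48326304 -0.13690356  0.016     ] len 0.07001079788350859 ang -25.178973853015343
scene lugs [ 0.51448057 -0.14894026  0.016     ] [ 0.4525834  -0.11776088  0.016     ] mid [ 0.48353198 -0.13335057  0.016     ] len 0.06930665722281316 ang 153.26428798236023
```

Top and scene views: the steel cup's top is at about (412,258) in the top view, and its lugs lie along about -26.5°. The black mill's collar is at about (262,240), centre (0.520, 0.220), and its slots lie along about -7°. Both centres agree across the two views. Next I'll move over the cup.

Call:
{"api": "send_rows", "payload": {"plan": [{"dx": 0.03, "dy": 0.051, "az": 4.8, "gripper": 1}, {"dx": 0.03, "dy": 0.051, "az": 4.8, "gripper": 1}, {"dx": 0.03, "dy": 0.051, "az": 4.8, "gripper": 1}, {"dx": 0.03, "dy": 0.051, "az": 4.8, "gripper": 1}, {"dx": 0.03, "dy": 0.051, "az": 4.8, "gripper": 1}]}}

```text
invalid input
```

Call:
{"api": "send_rows", "payload": {"plan": [{"dx": 0.03, "dy": 0.051, "az": 4.8, "gripper": 1}, {"dx": 0.03, "dy": 0.051, "az": 4.8, "gripper": 1}, {"dx": 0.03, "dy": 0.051, "az": 4.8, "gripper": 1}, {"dx": 0.03, "dy": 0.051, "az": 4.8, "gripper": 1}, {"dx": 0.03, "dy": 0.051, "az": 4.8, "gripper": 1}]}}

```text
invalid input
```

Call:
{"api": "send_rows", "payload": {"plan": [{"gripper": 1}, {"gripper": 1}, {"gripper": 1}, {"gripper": 1}, {"gripper": 1}]}}

```text
invalid input
```

Call:
{"api": "send_rows", "payload": {"plan": [{"dx": 0.03, "dy": 0.051, "dz": 0, "ax": 0, "ay": 0, "az": 4.8, "gripper": 1}, {"dx": 0.03, "dy": 0.051, "dz": 0, "ax": 0, "ay": 0, "az": 4.8, "gripper": 1}, {"dx": 0.03, "dy": 0.051, "dz": 0, "ax": 0, "ay": 0, "az": 4.8, "gripper": 1}, {"dx": 0.03, "dy": 0.051, "dz": 0, "ax": 0, "ay": 0, "az": 4.8, "gripper": 1}, {"dx": 0.03, "dy": 0.051, "dz": 0, "ax": 0, "ay": 0, "az": 4.8, "gripper": 1}]}}

```text
time: 0.72
ee_pos: [0.3331, -0.393, 0.2225]
ee_rot: [[0.768, 0.641, -0.0], [0.641, -0.768, 0.0], [-0.0, -0.0, -1.0]]
ft_force: [0.8, 0.4, 0.7]
opening: 1.0
```

Call:
{"api": "send_rows", "payload": {"plan": [{"dx": 0.03, "dy": 0.051, "dz": 0, "ax": 0, "ay": 0, "az": 4.8, "gripper": 1}, {"dx": 0.03, "dy": 0.051, "dz": 0, "ax": 0, "ay": 0, "az": 4.8, "gripper": 1}, {"dx": 0.03, "dy": 0.051, "dz": 0, "ax": 0, "ay": 0, "az": 4.8, "gripper": 1}, {"dx": 0.03, "dy": 0.051, "dz": 0, "ax": 0, "ay": 0, "az": 4.8, "gripper": 1}, {"dx": 0.028, "dy": 0.052, "dz": 0, "ax": 0, "ay": 0, "az": 4.6, "gripper": 1}]}}

```text
time: 1.35
ee_pos: [0.4811, -0.1373, 0.2226]
ee_rot: [[0.444, 0.896, 0.0], [0.896, -0.444, -0.0], [-0.0, 0.0, -1.0]]
ft_force: [0.1, -1.3, 0.2]
opening: 1.003
```

Call:
{"api": "send_rows", "payload": {"plan": [{"dx": 0, "dy": 0, "dz": -0.03, "ax": 0, "ay": 0, "az": 0, "gripper": 1}, {"dx": 0, "dy": 0, "dz": -0.03, "ax": 0, "ay": 0, "az": 0, "gripper": 1}, {"dx": 0, "dy": 0, "dz": -0.03, "ax": 0, "ay": 0, "az": 0, "gripper": 1}, {"dx": 0, "dy": 0, "dz": 0, "ax": 0, "ay": 0, "az": 0, "gripper": 1}, {"dx": 0, "dy": 0, "dz": 0, "ax": 0, "ay": 0, "az": 0, "gripper": 1}]}}

```text
time: 1.98
ee_pos: [0.4811, -0.1389, 0.1335]
ee_rot: [[0.447, 0.895, 0.001], [0.895, -0.447, -0.0], [0.0, 0.001, -1.0]]
ft_force: [0.1, -0.3, -0.2]
opening: 0.999
```

Call:
{"api": "send_rows", "payload": {"plan": [{"dx": 0, "dy": 0.0012, "dz": -0.025, "ax": 0, "ay": 0, "az": 0, "gripper": 1}, {"dx": 0, "dy": 0, "dz": -0.025, "ax": 0, "ay": 0, "az": 0, "gripper": 1}, {"dx": 0, "dy": 0, "dz": -0.021, "ax": 0, "ay": 0, "az": 0, "gripper": 1}, {"dx": 0, "dy": 0, "dz": 0, "ax": 0, "ay": 0, "az": 0, "gripper": 1}, {"dx": 0, "dy": 0, "dz": 0, "ax": 0, "ay": 0, "az": 0, "gripper": -1}], "squeeze": 30}}

```text
time: 2.6
ee_pos: [0.4816, -0.1379, 0.0631]
ee_rot: [[0.447, 0.895, 0.002], [0.895, -0.447, -0.001], [0.0, 0.002, -1.0]]
ft_force: [0.4, 0.3, 0.1]
opening: 0.922
```

Call:
{"api": "send_rows", "payload": {"plan": [{"dx": 0, "dy": 0, "dz": 0, "ax": 0, "ay": 0, "az": 0, "gripper": -1}, {"dx": 0, "dy": 0, "dz": 0, "ax": 0, "ay": 0, "az": 0, "gripper": -1}, {"dx": 0, "dy": 0, "dz": 0, "ax": 0, "ay": 0, "az": 0, "gripper": -1}, {"dx": 0, "dy": 0, "dz": 0, "ax": 0, "ay": 0, "az": 0, "gripper": -1}, {"dx": 0, "dy": 0, "dz": 0, "ax": 0, "ay": 0, "az": 0, "gripper": -1}]}}

```text
time: 3.22
ee_pos: [0.4809, -0.1379, 0.0619]
ee_rot: [[0.447, 0.895, 0.001], [0.895, -0.447, -0.0], [0.0, 0.001, -1.0]]
ft_force: [0.3, 0.5, 2.2]
opening: 0.523
```

Call:
{"api": "send_rows", "payload": {"plan": [{"dx": 0, "dy": 0, "dz": 0, "ax": 0, "ay": 0, "az": 0, "gripper": -1}, {"dx": 0, "dy": 0, "dz": 0, "ax": 0, "ay": 0, "az": 0, "gripper": -1}, {"dx": 0, "dy": 0, "dz": 0, "ax": 0, "ay": 0, "az": 0, "gripper": -1}, {"dx": 0, "dy": 0, "dz": 0, "ax": 0, "ay": 0, "az": 0, "gripper": -1}, {"dx": 0, "dy": 0, "dz": 0, "ax": 0, "ay": 0, "az": 0, "gripper": -1}]}}

```text
time: 3.85
ee_pos: [0.4809, -0.1378, 0.0619]
ee_rot: [[0.446, 0.895, 0.001], [0.895, -0.446, -0.0], [0.0, 0.001, -1.0]]
ft_force: [0.2, -1.5, 4.9]
opening: 0.523
```

Call:
{"api": "send_rows", "payload": {"plan": [{"dx": 0, "dy": 0, "dz": 0.02, "ax": 0, "ay": 0, "az": 0, "gripper": -1}, {"dx": 0, "dy": 0, "dz": 0.035, "ax": 0, "ay": 0, "az": 0, "gripper": -1}, {"dx": 0, "dy": 0, "dz": 0.035, "ax": 0, "ay": 0, "az": 0, "gripper": -1}, {"dx": 0, "dy": 0, "dz": 0.035, "ax": 0, "ay": 0, "az": 0, "gripper": -1}, {"dx": 0, "dy": 0, "dz": 0.025, "ax": 0, "ay": 0, "az": 0, "gripper": -1}]}}

```text
time: 4.47
ee_pos: [0.4796, -0.1373, 0.212]
ee_rot: [[0.446, 0.895, -0.002], [0.895, -0.446, 0.001], [-0.0, -0.002, -1.0]]
ft_force: [0.6, 1.1, -1.5]
opening: 0.525
```

Call:
{"api": "send_rows", "payload": {"plan": [{"dx": 0.004, "dy": 0.036, "dz": 0, "ax": 0, "ay": 0, "az": 2, "gripper": -1}, {"dx": 0.004, "dy": 0.036, "dz": 0, "ax": 0, "ay": 0, "az": 2, "gripper": -1}, {"dx": 0.004, "dy": 0.036, "dz": 0, "ax": 0, "ay": 0, "az": 2, "gripper": -1}, {"dx": 0.004, "dy": 0.036, "dz": 0, "ax": 0, "ay": 0, "az": 2, "gripper": -1}, {"dx": 0.004, "dy": 0.036, "dz": 0, "ax": 0, "ay": 0, "az": 2, "gripper": -1}]}}

```text
time: 5.1
ee_pos: [0.4991, 0.0433, 0.2104]
ee_rot: [[0.283, 0.959, -0.003], [0.959, -0.283, -0.0], [-0.001, -0.003, -1.0]]
ft_force: [1.5, -0.5, -2.3]
opening: 0.519
```

Call:
{"api": "send_rows", "payload": {"plan": [{"dx": 0.004, "dy": 0.036, "dz": 0, "ax": 0, "ay": 0, "az": 2, "gripper": -1}, {"dx": 0.004, "dy": 0.036, "dz": 0, "ax": 0, "ay": 0, "az": 2, "gripper": -1}, {"dx": 0.004, "dy": 0.036, "dz": 0, "ax": 0, "ay": 0, "az": 2, "gripper": -1}, {"dx": 0.004, "dy": 0.036, "dz": 0, "ax": 0, "ay": 0, "az": 2, "gripper": -1}, {"dx": 0.003, "dy": 0.034, "dz": 0, "ax": 0, "ay": 0, "az": 1.5, "gripper": -1}]}}

```text
time: 5.72
ee_pos: [0.5182, 0.221, 0.2102]
ee_rot: [[0.121, 0.993, -0.003], [0.993, -0.121, -0.001], [-0.001, -0.003, -1.0]]
ft_force: [0.5, -0.3, -2.5]
opening: 0.523
```

Call:
{"api": "send_rows", "payload": {"plan": [{"dx": 0, "dy": 0, "dz": 0, "ax": 0, "ay": 0, "az": 0, "gripper": -1}, {"dx": 0, "dy": 0, "dz": 0, "ax": 0, "ay": 0, "az": 0, "gripper": -1}, {"dx": 0, "dy": 0, "dz": 0, "ax": 0, "ay": 0, "az": 0, "gripper": -1}, {"dx": 0, "dy": 0, "dz": 0, "ax": 0, "ay": 0, "az": 0, "gripper": -1}, {"dx": 0, "dy": 0, "dz": 0, "ax": 0, "ay": 0, "az": 0, "gripper": -1}]}}

```text
time: 6.35
ee_pos: [0.5196, 0.2198, 0.2117]
ee_rot: [[0.123, 0.992, 0.0], [0.992, -0.123, -0.0], [-0.0, 0.0, -1.0]]
ft_force: [-0.8, 0.7, -2.6]
opening: 0.523
```

Run:
```python
from h import *
o=[]
for n in("top","scene"):
    c,P=grab(n);np.savez(n+"2.npz",P=P,**c);u,v=np.round(proj(c,[.52,.22,.15])).astype(int);o.append(cv2.resize(c["image"][v-70:v+70,u-70:u+70,::-1],(400,400),interpolation=cv2.INTER_CUBIC));print(n,u,v)
cv2.imwrite("pics/held.png",np.hstack(o));s=read_state();print(s["q"],s["ee_pos"],s["ft_force"],s["moment"])
```

```text
top 258 238
scene 396 206
[  0.13520009  21.66720291 -37.04766755 103.25239333  14.89601079
  60.00149892 -49.52791744] [0.51960843 0.22004245 0.21174555] [ 0.33018917  0.27602617 -2.099092  ] [ 0.00306779 -0.07473407  0.08498154]
```

View pics/held.png

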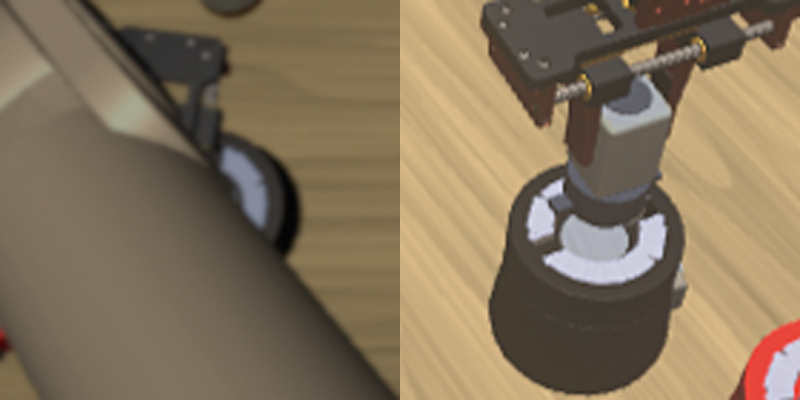

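Run:
```python
from h import *
d=np.load("scene2.npz");P=d["P"].reshape(-1,3)
x=np.array([.9925,-.122]);y=np.array([.122,.9925])
D=P[:,:2]-[.5196,.2200];a=D@x;b=D@y
m=(abs(a)<.018)&(abs(b-.023)<.006)&(P[:,2]>.19)&(P[:,2]<.245)
print("face y med",np.median(b[m]),b[m].std(),m.sum(), "slope vs a (deg)",np.degrees(np.polyfit(a[m],b[m],1)[0]),"slope vs z",np.polyfit(P[m,2],b[m],1)[0])
t=(abs(a)<.02)&(abs(b)<.024)&(P[:,2]>.247)&(P[:,2]<.262);print("top z",np.median(P[t,2]),t.sum(),b[t].min(),b[t].max())
```

```text
face y med 0.02271278243804569 0.0006883971727334127 328 slope vs a (deg) -0.4551243681409041 slope vs z 0.0031685434071619316
top z 0.25337464683714495 297 -0.010583839020135355 0.02386356962084631
```

Call:
{"api": "send_rows", "payload": {"plan": [{"dx": 0.0002, "dy": 0, "dz": -0.01, "ax": 0, "ay": 0, "az": 0, "gripper": -1}, {"dx": 0, "dy": 0, "dz": -0.01, "ax": 0, "ay": 0, "az": 0, "gripper": -1}, {"dx": 0, "dy": 0, "dz": -0.006, "ax": 0, "ay": 0, "az": 0, "gripper": -1}, {"dx": 0, "dy": 0, "dz": -0.004, "ax": 0, "ay": 0, "az": 0, "gripper": -1}, {"dx": 0, "dy": 0, "dz": -0.002, "ax": 0, "ay": 0, "az": 0, "gripper": -1}]}}

```text
time: 7.08
ee_pos: [0.5197, 0.2203, 0.1794]
ee_rot: [[0.122, 0.993, -0.0], [0.993, -0.122, -0.0], [-0.0, -0.0, -1.0]]
ft_force: [-0.4, -0.3, -2.5]
opening: 0.523
```

Call:
{"api": "send_rows", "payload": {"plan": [{"dx": 0, "dy": 0, "dz": -0.002, "ax": 0, "ay": 0, "az": 0, "gripper": -1}, {"dx": 0, "dy": 0, "dz": -0.002, "ax": 0, "ay": 0, "az": 0, "gripper": -1}, {"dx": 0, "dy": 0, "dz": -0.002, "ax": 0, "ay": 0, "az": 0, "gripper": -1}, {"dx": 0, "dy": 0, "dz": -0.001, "ax": 0, "ay": 0, "az": 0, "gripper": -1}, {"dx": 0, "dy": 0, "dz": 0, "ax": 0, "ay": 0, "az": 0, "gripper": -1}]}}

```text
time: 7.7
ee_pos: [0.5197, 0.2203, 0.1726]
ee_rot: [[0.122, 0.993, -0.0], [0.993, -0.122, -0.0], [-0.0, -0.0, -1.0]]
ft_force: [0.8, -1.0, -1.6]
opening: 0.526
```

Call:
{"api": "send_rows", "payload": {"plan": [{"dx": 0, "dy": 0, "dz": -0.001, "ax": 0, "ay": 0, "az": 0, "gripper": -1}, {"dx": 0, "dy": 0, "dz": -0.001, "ax": 0, "ay": 0, "az": 0, "gripper": -1}, {"dx": 0, "dy": 0, "dz": -0.001, "ax": 0, "ay": 0, "az": 0, "gripper": -1}, {"dx": 0, "dy": 0, "dz": -0.001, "ax": 0, "ay": 0, "az": 0, "gripper": -1}, {"dx": 0, "dy": 0, "dz": 0, "ax": 0, "ay": 0, "az": 0, "gripper": -1}]}}

```text
time: 8.32
ee_pos: [0.5198, 0.2204, 0.169]
ee_rot: [[0.122, 0.993, 0.0], [0.993, -0.122, 0.0], [0.0, 0.0, -1.0]]
ft_force: [-1.0, -0.5, 2.8]
opening: 0.522
```

Call:
{"api": "send_rows", "payload": {"plan": [{"dx": 0, "dy": 0, "dz": -0.001, "ax": 0, "ay": 0, "az": 0, "gripper": -1}, {"dx": 0, "dy": 0, "dz": -0.001, "ax": 0, "ay": 0, "az": 0, "gripper": -1}, {"dx": 0, "dy": 0, "dz": -0.001, "ax": 0, "ay": 0, "az": 0, "gripper": -1}, {"dx": 0, "dy": 0, "dz": -0.001, "ax": 0, "ay": 0, "az": 0, "gripper": -1}, {"dx": 0, "dy": 0, "dz": 0, "ax": 0, "ay": 0, "az": 0, "gripper": -1}]}}

```text
time: 8.95
ee_pos: [0.5198, 0.2204, 0.1647]
ee_rot: [[0.122, 0.993, 0.0], [0.993, -0.122, 0.0], [0.0, 0.0, -1.0]]
ft_force: [-1.1, -1.1, 4.2]
opening: 0.52
```

Call:
{"api": "send_rows", "payload": {"plan": [{"dx": 0, "dy": 0, "dz": -0.0015, "ax": 0, "ay": 0, "az": 0, "gripper": -1}, {"dx": 0, "dy": 0, "dz": -0.0015, "ax": 0, "ay": 0, "az": 0, "gripper": -1}, {"dx": 0, "dy": 0, "dz": -0.0015, "ax": 0, "ay": 0, "az": 0, "gripper": -1}, {"dx": 0, "dy": 0, "dz": -0.0015, "ax": 0, "ay": 0, "az": 0, "gripper": -1}, {"dx": 0, "dy": 0, "dz": 0, "ax": 0, "ay": 0, "az": 0, "gripper": -1}]}}

```text
time: 9.57
ee_pos: [0.5198, 0.2204, 0.1588]
ee_rot: [[0.122, 0.993, 0.0], [0.993, -0.122, 0.0], [0.0, 0.0, -1.0]]
ft_force: [-1.5, -1.3, 6.8]
opening: 0.528
```

Call:
{"api": "send_rows", "payload": {"plan": [{"dx": 0, "dy": 0, "dz": -0.001, "ax": 0, "ay": 0, "az": 0, "gripper": -1}, {"dx": 0, "dy": 0, "dz": -0.001, "ax": 0, "ay": 0, "az": 0, "gripper": -1}, {"dx": 0, "dy": 0, "dz": -0.0005, "ax": 0, "ay": 0, "az": 0, "gripper": -1}, {"dx": 0, "dy": 0, "dz": 0, "ax": 0, "ay": 0, "az": 0, "gripper": -1}, {"dx": 0, "dy": 0, "dz": 0, "ax": 0, "ay": 0, "az": 0, "gripper": -1}]}}

```text
time: 10.2
ee_pos: [0.5199, 0.2204, 0.1565]
ee_rot: [[0.122, 0.993, 0.001], [0.993, -0.122, 0.0], [0.0, 0.001, -1.0]]
ft_force: [-1.5, -0.8, 7.4]
opening: 0.523
```

Call:
{"api": "send_rows", "payload": {"plan": [{"dx": 0, "dy": 0, "dz": 0, "ax": 0, "ay": 0, "az": -2, "gripper": -1}, {"dx": 0, "dy": 0, "dz": 0, "ax": 0, "ay": 0, "az": -2, "gripper": -1}, {"dx": 0, "dy": 0, "dz": 0, "ax": 0, "ay": 0, "az": -2, "gripper": -1}, {"dx": 0, "dy": 0, "dz": 0, "ax": 0, "ay": 0, "az": -2, "gripper": -1}, {"dx": 0, "dy": 0, "dz": 0, "ax": 0, "ay": 0, "az": -2, "gripper": -1}]}}

```text
time: 10.82
ee_pos: [0.5199, 0.2202, 0.1564]
ee_rot: [[0.294, 0.956, 0.0], [0.956, -0.294, -0.0], [-0.0, 0.001, -1.0]]
ft_force: [-1.4, -2.0, 7.0]
opening: 0.523
```

```bash
python3 -c "
from h import *
s=read_state();print(s['ee_pos'],s['ft_force'],s['moment'],s['ee_rot'][:,1])"
```

```text
[0.51989527 0.22018783 0.15641452] [-1.41189325 -2.01282146  7.01993617] [-0.37438243  0.58444602  0.07707713] [ 9.55919709e-01 -2.93627757e-01  5.00833102e-04]
```

Call:
{"api": "send_rows", "payload": {"plan": [{"dx": 0, "dy": 0, "dz": 0, "ax": 0, "ay": 0, "az": -3, "gripper": -1}, {"dx": 0, "dy": 0, "dz": 0, "ax": 0, "ay": 0, "az": -3, "gripper": -1}, {"dx": 0, "dy": 0, "dz": 0, "ax": 0, "ay": 0, "az": -3, "gripper": -1}, {"dx": 0, "dy": 0, "dz": 0, "ax": 0, "ay": 0, "az": -3, "gripper": -1}, {"dx": 0, "dy": 0, "dz": 0, "ax": 0, "ay": 0, "az": -3, "gripper": -1}]}}

```text
time: 11.45
ee_pos: [0.5198, 0.2203, 0.1564]
ee_rot: [[0.531, 0.847, 0.0], [0.847, -0.531, -0.0], [0.0, 0.0, -1.0]]
ft_force: [-1.4, -1.3, 7.3]
opening: 0.519
```

Call:
{"api": "send_rows", "payload": {"plan": [{"dx": 0, "dy": 0, "dz": 0, "ax": 0, "ay": 0, "az": -3, "gripper": -1}, {"dx": 0, "dy": 0, "dz": 0, "ax": 0, "ay": 0, "az": -3, "gripper": -1}, {"dx": 0, "dy": 0, "dz": 0, "ax": 0, "ay": 0, "az": -3, "gripper": -1}, {"dx": 0, "dy": 0, "dz": 0, "ax": 0, "ay": 0, "az": -3, "gripper": -1}, {"dx": 0, "dy": 0, "dz": 0, "ax": 0, "ay": 0, "az": 0, "gripper": -1}]}}

```text
time: 12.08
ee_pos: [0.5198, 0.2206, 0.1565]
ee_rot: [[0.695, 0.719, 0.0], [0.719, -0.695, 0.0], [0.0, 0.0, -1.0]]
ft_force: [-2.3, -1.3, 6.9]
opening: 0.522
```

```bash
python3 -c "
from h import *
s=read_state();r=s['ee_rot'];print(s['ee_pos'],s['ft_force'],s['moment'],np.degrees(np.arctan2(r[1,1],r[0,1])))"
```

```text
[0.51976337 0.2206014  0.15648464] [-2.26326994 -1.33205277  6.883564  ] [-0.09714491  0.71426321 -0.00984716] -44.0331059164083
```

Call:
{"api": "send_rows", "payload": {"plan": [{"dx": 0, "dy": 0, "dz": 0, "ax": 0, "ay": 0, "az": -1, "gripper": -1}, {"dx": 0, "dy": 0, "dz": 0, "ax": 0, "ay": 0, "az": -1, "gripper": -1}, {"dx": 0, "dy": 0, "dz": 0, "ax": 0, "ay": 0, "az": -1, "gripper": -1}, {"dx": 0, "dy": 0, "dz": 0, "ax": 0, "ay": 0, "az": 0, "gripper": -1}, {"dx": 0, "dy": 0, "dz": 0, "ax": 0, "ay": 0, "az": 0, "gripper": -1}]}}

```text
time: 12.7
ee_pos: [0.5198, 0.2206, 0.1565]
ee_rot: [[0.731, 0.682, 0.0], [0.682, -0.731, 0.0], [0.001, 0.0, -1.0]]
ft_force: [-2.4, -1.1, 6.1]
opening: 0.523
```

```bash
python3 -c "
from h import *
s=read_state();r=s['ee_rot'];print(s['ee_pos'],s['ft_force'],s['moment'],np.degrees(np.arctan2(r[1,1],r[0,1])))"
```

```text
[0.51978689 0.22062843 0.15647692] [-2.37394746 -1.14937872  6.13508384] [-0.14248903  0.71693324 -0.00329496] -47.00061426055584
```

Call:
{"api": "send_rows", "payload": {"plan": [{"dx": 0, "dy": 0, "dz": 0.001, "ax": 0, "ay": 0, "az": 0, "gripper": -1}, {"dx": 0, "dy": 0, "dz": 0.001, "ax": 0, "ay": 0, "az": 0, "gripper": -1}, {"dx": 0, "dy": 0, "dz": 0.001, "ax": 0, "ay": 0, "az": 0, "gripper": -1}, {"dx": 0, "dy": 0, "dz": 0.0005, "ax": 0, "ay": 0, "az": 0, "gripper": -1}, {"dx": 0, "dy": 0, "dz": 0, "ax": 0, "ay": 0, "az": 0, "gripper": -1}]}}

```text
time: 13.32
ee_pos: [0.5198, 0.2206, 0.1599]
ee_rot: [[0.731, 0.682, 0.0], [0.682, -0.731, 0.0], [0.001, -0.0, -1.0]]
ft_force: [-1.9, 0.6, 5.8]
opening: 0.523
```

Call:
{"api": "send_rows", "payload": {"plan": [{"dx": 0, "dy": 0, "dz": 0.0005, "ax": 0, "ay": 0, "az": 0, "gripper": -1}, {"dx": 0, "dy": 0, "dz": 0.0005, "ax": 0, "ay": 0, "az": 0, "gripper": -1}, {"dx": 0, "dy": 0, "dz": 0.0005, "ax": 0, "ay": 0, "az": 0, "gripper": -1}, {"dx": 0, "dy": 0, "dz": 0.0005, "ax": 0, "ay": 0, "az": 0, "gripper": -1}, {"dx": 0, "dy": 0, "dz": 0, "ax": 0, "ay": 0, "az": 0, "gripper": -1}]}}

```text
time: 13.95
ee_pos: [0.5197, 0.2206, 0.1617]
ee_rot: [[0.731, 0.682, 0.0], [0.682, -0.731, 0.0], [0.0, -0.0, -1.0]]
ft_force: [-1.2, 0.7, 4.9]
opening: 0.522
```

```bash
python3 -c "
from h import *
s=read_state();r=s['ee_rot'];print(s['ee_pos'],s['ft_force'],s['moment'],np.degrees(np.arctan2(r[1,1],r[0,1])))"
```

```text
[0.51969896 0.22058353 0.16165546] [-1.21687719  0.73665197  4.89669879] [0.07906598 0.50708363 0.04799127] -46.999969034023565
```

Call:
{"api": "send_rows", "payload": {"plan": [{"dx": 0, "dy": 0, "dz": 0.0005, "ax": 0, "ay": 0, "az": 0, "gripper": -1}, {"dx": 0, "dy": 0, "dz": 0.0005, "ax": 0, "ay": 0, "az": 0, "gripper": -1}, {"dx": 0, "dy": 0, "dz": 0, "ax": 0, "ay": 0, "az": 0, "gripper": -1}, {"dx": 0, "dy": 0, "dz": 0, "ax": 0, "ay": 0, "az": 0, "gripper": -1}, {"dx": 0, "dy": 0, "dz": 0, "ax": 0, "ay": 0, "az": 0, "gripper": -1}]}}

```text
time: 14.58
ee_pos: [0.5196, 0.2202, 0.162]
ee_rot: [[0.732, 0.682, -0.001], [0.682, -0.732, 0.0], [-0.0, -0.0, -1.0]]
ft_force: [3.5, 1.6, -12.3]
opening: 0.521
```

The cup stops hard at TCP z 0.162, which puts its origin at 100 mm, so the lugs are in the notches. I'll ease the pull off and release.

Call:
{"api": "send_rows", "payload": {"plan": [{"dx": 0, "dy": 0, "dz": -0.0005, "ax": 0, "ay": 0, "az": 0, "gripper": -1}, {"dx": 0, "dy": 0, "dz": 0, "ax": 0, "ay": 0, "az": 0, "gripper": -1}, {"dx": 0, "dy": 0, "dz": 0, "ax": 0, "ay": 0, "az": 0, "gripper": 0.4}, {"dx": 0, "dy": 0, "dz": 0, "ax": 0, "ay": 0, "az": 0, "gripper": 0.7}, {"dx": 0, "dy": 0, "dz": 0, "ax": 0, "ay": 0, "az": 0, "gripper": 1}]}}

```text
time: 15.2
ee_pos: [0.52, 0.2203, 0.1628]
ee_rot: [[0.732, 0.682, 0.001], [0.682, -0.732, -0.0], [0.001, 0.001, -1.0]]
ft_force: [-0.5, -0.1, -0.5]
opening: 0.827
```

Call:
{"api": "send_rows", "payload": {"plan": [{"dx": 0, "dy": 0, "dz": 0, "ax": 0, "ay": 0, "az": 0, "gripper": 1}, {"dx": 0, "dy": 0, "dz": 0, "ax": 0, "ay": 0, "az": 0, "gripper": 1}, {"dx": 0, "dy": 0, "dz": 0, "ax": 0, "ay": 0, "az": 0, "gripper": 1}, {"dx": 0, "dy": 0, "dz": 0, "ax": 0, "ay": 0, "az": 0, "gripper": 1}, {"dx": 0, "dy": 0, "dz": 0, "ax": 0, "ay": 0, "az": 0, "gripper": 1}]}}

```text
time: 15.82
ee_pos: [0.5197, 0.2203, 0.1621]
ee_rot: [[0.732, 0.682, -0.0], [0.682, -0.732, 0.0], [-0.0, -0.0, -1.0]]
ft_force: [-0.9, 0.3, -0.3]
opening: 1.0
```

Call:
{"api": "send_rows", "payload": {"plan": [{"dx": 0, "dy": 0, "dz": 0.01, "ax": 0, "ay": 0, "az": 0, "gripper": 1}, {"dx": 0, "dy": 0, "dz": 0.02, "ax": 0, "ay": 0, "az": 0, "gripper": 1}, {"dx": 0, "dy": 0, "dz": 0.03, "ax": 0, "ay": 0, "az": 0, "gripper": 1}, {"dx": 0, "dy": 0, "dz": 0.03, "ax": 0, "ay": 0, "az": 0, "gripper": 1}, {"dx": 0, "dy": 0, "dz": 0.02, "ax": 0, "ay": 0, "az": 0, "gripper": 1}]}}

```text
time: 16.45
ee_pos: [0.5201, 0.2207, 0.2746]
ee_rot: [[0.731, 0.682, 0.002], [0.682, -0.731, 0.001], [0.002, 0.001, -1.0]]
ft_force: [1.1, 0.0, -0.7]
opening: 0.994
```

Call:
{"api": "send_rows", "payload": {"plan": [{"dx": 0, "dy": -0.04, "dz": 0, "ax": 0, "ay": 0, "az": 0, "gripper": 1}, {"dx": 0, "dy": -0.05, "dz": 0, "ax": 0, "ay": 0, "az": 0, "gripper": 1}, {"dx": 0, "dy": -0.05, "dz": 0, "ax": 0, "ay": 0, "az": 0, "gripper": 1}, {"dx": 0, "dy": -0.05, "dz": 0, "ax": 0, "ay": 0, "az": 0, "gripper": 1}, {"dx": 0, "dy": -0.05, "dz": 0, "ax": 0, "ay": 0, "az": 0, "gripper": 1}]}}

```text
time: 17.08
ee_pos: [0.5197, -0.0212, 0.2731]
ee_rot: [[0.731, 0.682, 0.001], [0.682, -0.731, -0.0], [0.001, 0.001, -1.0]]
ft_force: [-0.9, -0.3, 1.0]
opening: 0.998
```

Call:
{"api": "send_rows", "payload": {"plan": [{"dx": 0, "dy": 0, "dz": 0, "ax": 0, "ay": 0, "az": 0, "gripper": 1}, {"dx": 0, "dy": 0, "dz": 0, "ax": 0, "ay": 0, "az": 0, "gripper": 1}, {"dx": 0, "dy": 0, "dz": 0, "ax": 0, "ay": 0, "az": 0, "gripper": 1}, {"dx": 0, "dy": 0, "dz": 0, "ax": 0, "ay": 0, "az": 0, "gripper": 1}, {"dx": 0, "dy": 0, "dz": 0, "ax": 0, "ay": 0, "az": 0, "gripper": 1}]}}

```text
time: 17.7
ee_pos: [0.5197, -0.019, 0.2722]
ee_rot: [[0.731, 0.683, -0.0], [0.683, -0.731, 0.0], [0.0, -0.0, -1.0]]
ft_force: [-1.1, 0.5, 0.6]
opening: 1.002
```

Run:
```python
from h import *
for n in("top","scene"):
    c,P=grab(n);save(c,f"pics/{n}3.png")
    Q=P.reshape(-1,3);m=(np.hypot(Q[:,0]-.52,Q[:,1]-.22)<.04)&(abs(Q[:,2]-.204)<.01);t=Q[m]
    print(n,len(t),np.median(t[:,2]) if len(t) else 0,cv2.minAreaRect(t[:,:2].astype(np.float32)*1000) if len(t) else 0)
s=read_state();print(s["ee_pos"],s["ft_force"],s["opening"])
cv2.imwrite("pics/fin.png",np.vstack([cv2.resize(cv2.imread("pics/top3.png")[80:320],(640,240)),cv2.imread("pics/scene3.png")[60:360]]))
```

```text
top 498 0.2022159294682112 ((519.28271484375, 220.31008911132812), (46.043251037597656, 45.912025451660156), 43.99085235595703)
scene 517 0.20333794512728043 ((520.071533203125, 221.56423950195312), (46.244041442871094, 45.83473205566406), 44.236820220947266)
[ 0.51973347 -0.01935643  0.27212758] [-0.71108218 -0.35207687 -0.40199672] 0.9970166516264688
```

View pics/fin.png

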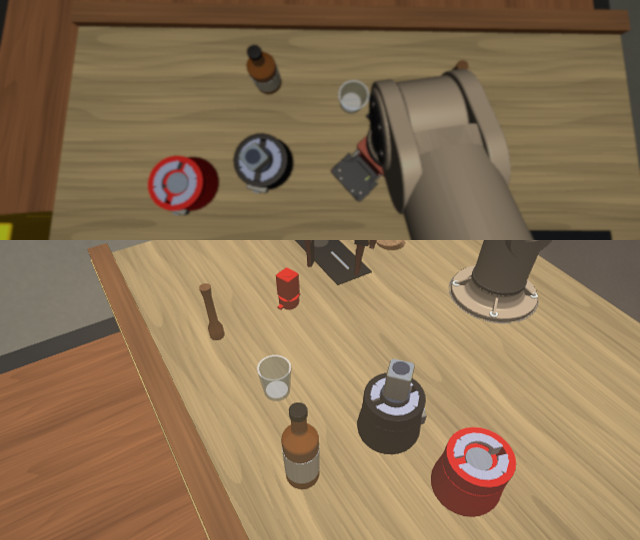

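The final picture shows the cup standing upright in the black mill, at about (258,157) in the upper panel and (400,370) in the lower. The bottle, glass and muddler are where they were.

```bash
python3 -c "
from rig import sign_off;print(sign_off())"
```

```text
the job is handed in; nothing more can be done
None
```

The cup is locked in the black mill's collar and released, and I've handed the job in at about 17.8 s of the 72 s allowed. `sign_off()` gives no verdict, so what follows rests on my own checks.

**What I did:** I found the slots at about -7° from the camera images and turned the cup's lugs to match. Pushing down, the force rose as the spring figures predict, to about 10 N with the cup's origin at 94.5 mm. I then twisted it 40° clockwise and let the spring lift it. It met the notch ceiling at an origin height of about 100 mm, with a pull of about 10 to 15 N.

**Last checks:**
- **Height:** after release, both cameras put the cup's top at 0.202–0.203 m. Corrected for the 1–2 mm low bias I saw on the same cup at the start, that puts its origin at about 100 mm.
- **Position:** the top camera puts the cup within about 1 mm of the mill's axis. The scene camera puts it within about 2 mm.
- **Angle:** the cup sits at about -46°, and I commanded -47°.
- **Clearance:** the gripper is open and clear with no load. The bottle, glass and muddler look unmoved in the scene view; I did not measure them.

**Errors:** my first three move calls were refused because rows must list every field. Nothing had moved by then, and no check failed afterwards.

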